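# Pack the socket holder into its bench case and close the cover

## Robot

A 6-joint arm with a two-finger parallel gripper is mounted at the origin on the work surface. World frame = base frame: x ahead of the robot, y to its left, z up, the work surface at z = 0. Lengths are in m, angles in rad, forces in N, time in s.
With the tool pointing down it reaches from about 0.35 to 0.975 m from the base axis. Payload 7.1 kg.
Tool frame: the origin (TCP) lies on the centre line of the jaws, within the pads' length; the fingertips stand 14 mm ahead of it and the grasp point (between the pads) lies 5 mm behind it; z points along the fingers, y is the line along which they close (so a half turn about z gives the same grasp; the last joint's range is limited). The gripper opens to 88 mm and grips with 3 to 60 N. Pads are 20 mm wide; open, the fingers measure 115 mm over their backs; the gripper's body (75 mm by 178 mm) begins 61 mm behind the grasp point.
Start: joints at [-1.368, 0.423, 1.63, -0, 1.089, -0.019], TCP at [0.138, -0.61, 0.237] pointing down, gripper open.
Joint ranges: [-3, 3], [-0.9, 2.11], [0.09, 2.58], [-1.31, 4.45], [0.11, 2.69], [-2.54, 2.54]. Speed limits (rad/s): [2.39, 2.39, 3.01, 3.14, 3.14, 3.14].

## Interface

Orientations are given as a rotation vector (axis times angle).
In Python, from rig import get_obs, vision, sign_off gives the robot as it stands.
- The arm moves only by the tool send_rows, never from a script. Its argument "rows" is a list of rows, each a list of 5 numbers: the opening, from -1 (shut) to 1 (fully open), then the shift along the tool's x, y, z in mm, then the turn about the tool's z in rad. In form: [[jaw, dx, dy, dz, spin], ...]. A call has 1 to 10 rows; each row is the pose to reach, as a shift and turn from the pose commanded when the call began, along the tool's axes at that moment; what a row does not reach only later rows make up. A row lasts 1/10 s, in which the tool goes at most 50 mm and 8.59 degrees, less where a joint would pass 70% of its speed; a pose out of reach is approached as far as the arm can. A call with a gripper value outside its range is refused whole. The fingers move at their own pace and stop on an object; "force" is the grip in N (left out, the last holds). Time passes only in rows, so rows that repeat a pose let the fingers close. It gives the time, the measured TCP pose, the force, the opening and the grip force at its end, in the units of the state.
- get_obs(): the state, without advancing time (a new reading comes with each control period).
- vision.grab_frame(name): name is "scene" or "top" or "wrist"; returns a dict with "pixels" (420x560x3 uint8, blue, green, red), "z_map" (420x560 float32, m along the optical axis (not along the pixel's ray), 0 where there is no reading), "fov_y" (degrees; the focal length in pixels is half the picture's height over the tangent of half this angle, whatever the lens; pixels are square), "cx", "cy" (the principal point, pixels), "extrinsics" (4x4, takes a point from world to camera coordinates). Camera axes: x right, y up, looking along -z (the intrinsics and any distortion apply to the point x, -y, -z); pixel columns grow to the right and rows downward; lengths in m; the calibration is good to about 2 mm. A picture is of the moment at which its call begins.
- sign_off(): hands the job in; it is judged then, once.
The state is a dict: "t": time; "q": joint angles; "qvel": joint speeds; "joint_torque": joint torques, N m; "eef_pos": TCP position; "eef_rot": TCP orientation; "ft_force": force on the tool from outside, world axes, zero at the start; "ft_torque": the same for the moment, N m; "gripper_width": finger opening in m; "grasp_force": force on a finger pad.
Only numpy, scipy, OpenCV 4.12 (cv2) and the standard library are available. Lean on these libraries where they do the work, as an engineer would, in place of code of your own. Each camera call takes 0.05 s, during which the arm holds its last target. There are 200 camera calls.

## Task

Put the socket holder away: hang it by its two holes on the two pins inside the open sloping case, pushed fully home, and let it go. Then swing the hinged cover over and down, without slamming it, until it is fully shut with its rim against the rim of the case all round, and leave the can, the jar, the bin of nuts and the wrench where they are.

Things in the scene. Friction and masses are not known exactly. Their poses are not given: they have to be found in the camera images.
- case: Grey plastic back shell fixed on a steel stand, open side up and away from the robot (case +x points roughly at the robot). Origin: on the bench under its middle; +x level toward the hinge, +y along its width, z up. Its floor rises toward +x at 35 deg: in case axes u = (cos35,0,sin35) is upslope, n = (-sin35,0,cos35) its normal; point (u,y,n) lies at (-0.048,0,0.012) m + u*upslope + y + n*normal.
- pin_a (a point): Root of the case's +y pin, at u 80, y 70, n 0 mm (n = 0 is the floor's upper face). The pins are steel, 9 mm across, 18 mm long, square to the sloping floor, so 35 deg from vertical, leaning to the case's -x. Site axes as the case.
- pin_b (a point): Root of the case's -y pin, at u 80, y -70, n 0 mm. The case shell is 116 mm along u (0 to 116) by 216 mm along y; its rim walls are 8 mm thick and rise to n = 14 mm, leaving 100 by 200 mm inside. Site axes as the case.
- hinge (a point): Middle of the cover's hinge line, at u 116, y 0, n 14 mm: the upper edge of the case rim, nearest the robot. The line runs along the case's y. A stiff friction hinge (0.25 N m) that holds the cover (about 250 g) wherever it is left; no spring, no latch. Site axes as the case.
- cover (a joint): Cover angle, rad: 0 = shut, rim on rim; grows as it opens up and over toward the robot; 2.18 = upright; stop at 2.6; starts at 1.9 to 2.4. The cover is a hollow grey shell, 116 mm from hinge to free edge, 216 mm wide, 38 mm deep outside, 34 inside. Open, its roof faces the robot, its hollow side away.
- cover_edge (a point): Middle of the cover's free edge: 116 mm from the hinge line, 18 mm from the rim plane. Axes of the cover: -x from hinge to free edge, y along the hinge, +z from rim plane out through the roof (shut: x = u, z = n). A tab on the edge here is 60 mm wide, sticks out 16 mm, is 8 mm thick, its mid-plane 10 mm from the rim plane.
- holder: Socket holder lying flat on the bench: dark steel plate 70 (x) by 170 (y) by 6 mm, about 350 g. Origin: centre of the underside, z up. Grip rib on its middle: 50 mm along x, 14 mm thick along y, z 6 to 38 mm. Four steel sockets 21 mm across, z up to 30 mm, at x -18, y +-51 and +-74 mm.
- hole_a (a point): Centre, at the underside, of the holder's +y hole: 14 mm across, through, at x 22, y 70 mm. The holder hangs right with its +x edge upslope, hole_a on pin_a, underside flat on the sloping floor. Axes as the holder.
- hole_b (a point): Centre, at the underside, of the holder's -y hole: 14 mm across, through, at x 22, y -70 mm; it goes on pin_b. Axes as the holder.
- spray: bystander: aerosol can 54 mm across, 150 mm tall, standing beside the case; origin under its centre.
- jar: bystander: glass jar 66 mm across, 95 mm tall, standing on the case's other side; origin under its centre.
- bin: bystander: small white bin of nuts 65 by 110 mm (its x, y), 42 mm tall, beside the holder's socket-side long edge; origin under its centre.
- wrench: bystander: steel wrench 150 mm long, about 10 mm high, lying along the holder's hole-side long edge; origin under its middle.
There are look-alikes about, which are no part of the job. Leave any blue or yellow look-alike of the holder alone.

How it is judged:
By the outcome, as a careful person would: the job done as asked, in the order asked, and still so for the second after the job is handed in, with the robot touching nothing.
It also fails if it takes over 64 s, if anything falls off the work surface, if the arm or the gripper's body presses on something with over 40 N, if the wrist force passes 120 N, or if a joint passes its speed limit or range.

## Working session

There is one attempt and no reset: what is moved stays moved. The work goes in short steps, Python scripts to look and compute and a tool call to move; the robot and the scene stay as the last step left them, time stands still between calls to the robot, and variables do not carry over. Pictures are saved under pics/ and viewed, at most 10 in all, crops included, and the job is handed in when it is done.

Besides the shell and the picture viewer there is one more tool, called as a command line: name --pt "numbers of a row" for each row, then --argument value for the rest. send_rows: Moves the arm, as the interface text tells. Its arguments: {"type":"object","properties":{"rows":{"type":"array","items":{"type":"array","items":{"type":"number"}}},"force":{"type":"number"}},"required":["rows"]}

```bash
mkdir -p pics; ls
cat > h.py <<'E'
import numpy as np, cv2
from rig import get_obs, vision, sign_off
def grab(n,save=None):
    f=vision.grab_frame(n); 
    if save: cv2.imwrite('pics/'+save,f['pixels'])
    np.savez('last_'+n+'.npz',**{k:np.array(v) for k,v in f.items()})
    return f
def cloud(f):
    z=np.array(f['z_map']); h,w=z.shape; F=h/2/np.tan(np.radians(float(f['fov_y']))/2)
    v,u=np.mgrid[:h,:w]; P=np.stack([(u-f['cx'])/F*z,-(v-f['cy'])/F*z,-z,np.ones_like(z)],-1)
    W=P@np.linalg.inv(f['extrinsics']).T; W[z==0]=np.nan
    return W[...,:3]
def load(n): return dict(np.load('last_'+n+'.npz'))
E
python3 - <<'E'
from h import *
f=grab('scene','s1.png');g=grab('top','t1.png')
for x in (f,g): print({k:x[k] for k in x if k not in('pixels','z_map')})
print(get_obs())
E
```

```text
pics
{'fov_y': 43.84662140207362, 'cx': 282.55818709925376, 'cy': 211.87923206542422, 'extrinsics': array([[ 0.18996325,  0.98171145, -0.01251362, -0.06468057],
       [-0.76048548,  0.15519285,  0.63053709,  0.34259097],
       [ 0.62094751, -0.11026245,  0.77605824, -1.81997399],
       [ 0.        ,  0.        ,  0.        ,  1.        ]])}
{'fov_y': 49.5099016506068, 'cx': 280.72739722709485, 'cy': 205.67294814733313, 'extrinsics': array([[-0.02372822, -0.99963568, -0.01286387, -0.01781742],
       [ 0.99417062, -0.0249483 ,  0.10489214, -0.53482071],
       [-0.10517486, -0.01029998,  0.9944004 , -1.13621197],
       [ 0.        ,  0.        ,  0.        ,  1.        ]])}
{'t': 0.1, 'q': array([-1.36800370e+00,  4.23726166e-01,  1.63061012e+00, -6.57581496e-06,
        1.08864234e+00, -1.90073569e-02]), 'qvel': array([ 0.00126399, -0.00122576, -0.00074436,  0.00022595,  0.00105808,
        0.000556  ]), 'joint_torque': array([-6.27737918e-04, -5.45615458e+01, -2.74323767e+01,  6.44977251e-02,
        1.88694312e-02, -2.60114933e-05]), 'eef_pos': array([ 0.13741043, -0.60920043,  0.23600468]), 'eef_rot': array([-3.12092186e+00, -3.47540968e-01,  2.08795203e-04]), 'ft_force': array([-0.15770917, -0.38842464, -0.22423273]), 'ft_torque': array([-0.05017627, -0.01378932,  0.00799142]), 'grasp_force': 0.0, 'gripper_width': 0.08817962121663721}
```

View pics/t1.png

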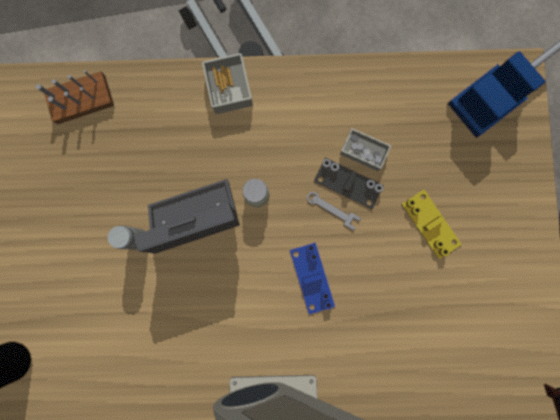

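View pics/s1.png

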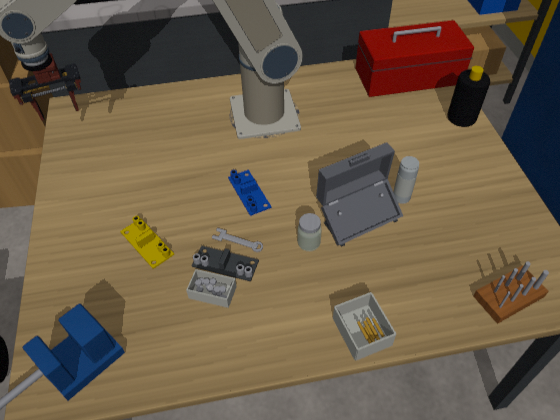

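Candidates for the holder in the top view are the dark plate at (348,183), a blue look-alike at (312,278) and a yellow one at (432,224). The dark plate has the white bin at (366,149) on its socket side and the wrench at (334,211) on its hole side, so it matches. The case is at (193,215), the can at (121,238) and the jar at (255,192).

Run:
```python
from h import *
g=load('top');s=load('scene');W=cloud(g);S=cloud(s)
I=g['pixels']
cv2.imwrite('pics/c1.png',np.hstack([cv2.resize(I[120:240,290:410],(400,400),interpolation=2),cv2.resize(s['pixels'][140:260,310:430],(400,400),interpolation=2)]))
# table check
for p in [(300,300),(100,350),(150,450)]: print(W[p])
def pts(u0,u1,v0,v1,zlo,zhi,A=W,img=I,dark=None):
    a=A[v0:v1,u0:u1].reshape(-1,3);c=img[v0:v1,u0:u1].reshape(-1,3).astype(int)
    m=(a[:,2]>zlo)&(a[:,2]<zhi)
    if dark: m&=dark(c)
    return a[m]
def rect(p):
    r=cv2.minAreaRect((p[:,:2]*1000).astype(np.float32));return np.round(r[0],1),np.round(r[1],1),round(r[2],1)
dk=lambda c:(c.max(1)<95)&(c.max(1)-c.min(1)<25)
print('holder',rect(pts(310,388,155,212,.002,.05,dark=dk)))
print('rib top',rect(pts(335,362,165,205,.032,.045)),len(pts(335,362,165,205,.032,.045)))
p=pts(310,390,150,215,.024,.034,dark=None);print('sockets',rect(p),len(p))
for n,b,z in [('can',(100,140,215,260),(.14,.16)),('jar',(238,275,172,215),(.085,.105)),('bin',(338,395,125,172),(.03,.05)),('wr',(300,365,190,232),(.004,.02))]:
    p=pts(*b,*z);print(n,rect(p),len(p),np.median(p[:,2]))
p=pts(135,250,170,260,.02,.3);print('case',len(p),p.min(0),p.max(0))
for A,n,box in ((W,'top',(140,245,178,255)),):
    for v in range(box[2],box[3],8): print(v,[tuple((A[v,u]*1000).round().astype(int)) for u in range(box[0],box[1],16)])
```

```text
[ 0.29316892 -0.07414138  0.00049069]
[ 0.81737162 -0.22296735 -0.00088078]
[ 6.73847874e-01 -4.81022618e-01 -6.43224146e-04]
holder (array([ 605.3, -215.1]), array([168.7,  99.6]), 62.7)
rib top (array([ 601.3, -188.7]), array([56.6, 49. ]), 66.4) 110
sockets (array([ 618.6, -223.3]), array([167., 106.]), 89.3) 331
can (array([460.2, 341.1]), array([50.4, 48.3]), 88.8) 407 0.14995004498974662
jar (array([566.2,  31.1]), array([55.9, 55.7]), 88.1) 449 0.09497203342104665
bin (array([ 659.9, -243.7]), array([110.2, 104.1]), 64.2) 293 0.03996759632865854
wr (array([ 520.9, -163.9]), array([166.9, 107.4]), 88.5) 704 0.006730043353830206
case 4612 [0.42095355 0.04369031 0.02000048] [0.60800503 0.34045903 0.22681664]
178 [(np.int64(620), np.int64(340), np.int64(0)), (np.int64(619), np.int64(297), np.int64(3)), (np.int64(618), np.int64(255), np.int64(0)), (np.int64(617), np.int64(212), np.int64(1)), (np.int64(616), np.int64(171), np.int64(-2)), (np.int64(614), np.int64(128), np.int64(1)), (np.int64(613), np.int64(85), np.int64(2))]
186 [(np.int64(598), np.int64(339), np.int64(2)), (np.int6
[... 2181 characters left out ...]
), (np.int64(466), np.int64(88), np.int64(0))]
242 [(np.int64(444), np.int64(271), np.int64(210)), (np.int64(443), np.int64(237), np.int64(208)), (np.int64(444), np.int64(211), np.int64(174)), (np.int64(445), np.int64(193), np.int64(93)), (np.int64(447), np.int64(172), np.int64(-3)), (np.int64(446), np.int64(129), np.int64(3)), (np.int64(445), np.int64(88), np.int64(-1))]
250 [(np.int64(427), np.int64(272), np.int64(207)), (np.int64(427), np.int64(257), np.int64(139)), (np.int64(428), np.int64(255), np.int64(-3)), (np.int64(427), np.int64(212), np.int64(3)), (np.int64(426), np.int64(171), np.int64(3)), (np.int64(425), np.int64(130), np.int64(-1)), (np.int64(424), np.int64(88), np.int64(-1))]
```

View pics/c1.png

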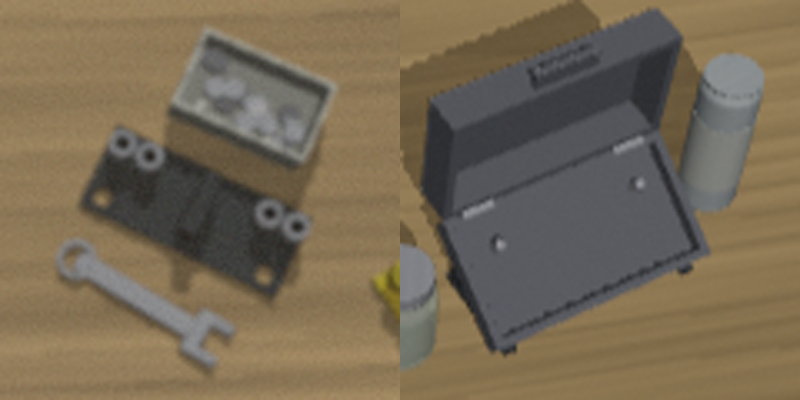

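The crop confirms the dark plate as the holder: sockets are on the bin side and holes on the wrench side, at crop (102,201) and (263,275). The case pins show at crop (500,245) and (640,183), and the cover is open behind them. Next I'll fit poses from these pixels and overlay the model as a check.

```bash
cat >> h.py <<'E'
from scipy.optimize import least_squares
def proj(f,P):
    P=np.atleast_2d(P);E=np.array(f['extrinsics']);c=P@E[:3,:3].T+E[:3,3]
    F=210/np.tan(np.radians(float(f['fov_y']))/2)
    return np.stack([f['cx']+F*c[:,0]/-c[:,2],f['cy']+F*c[:,1]/c[:,2]],1)
def rz(a): return np.array([[np.cos(a),-np.sin(a),0],[np.sin(a),np.cos(a),0],[0,0,1]])
def T(p,L): return np.atleast_2d(L)@rz(p[2]).T+[p[0],p[1],0]
c35,s35=np.cos(np.radians(35)),np.sin(np.radians(35))
U=np.array([c35,0,s35]);N=np.array([-s35,0,c35]);O=np.array([-.048,0,.012]);Y=np.array([0,1.,0])
def uyn(u,y,n): return O+np.outer(u,U)+np.outer(y,Y)+np.outer(n,N)
def cov(th,L): # cover coords (x from hinge,y,z) -> case axes
    L=np.atleast_2d(L);c,s=np.cos(th),np.sin(th)
    H=uyn([.116],[0],[.014])[0]
    # shut x=u,z=n; opening rotates free edge (-u) toward +n
    ex=c*U-s*N; ez=c*N+s*U
    return H+np.outer(L[:,0],ex)+np.outer(L[:,1],Y)+np.outer(L[:,2],ez)
def case_pts():
    u=[];
    return uyn([0,0,.116,.116],[.108,-.108,.108,-.108],[.014]*4), uyn([.08,.08],[.07,-.07],[.018]*2)
COV=np.array([[a,b,c] for a in(0,-.116) for b in(.108,-.108) for c in(0,.038)])
E
python3 - <<'E'
from h import *
g=load('top');s=load('scene')
q=np.array([(122,143),(149,156),(269,213),(297,226),(102,201),(263,275),(118,125),(80,207),(275,300),(312,215)],float)
px=np.c_[290+(q[:,0]+.5)*.3-.5,120+(q[:,1]+.5)*.3-.5]
H=np.array([(-18,74,30),(-18,51,30),(-18,-51,30),(-18,-74,30),(22,70,6),(22,-70,6),(-35,85,6),(35,85,6),(35,-85,6),(-35,-85,6)])/1e3
r=least_squares(lambda p:(proj(g,T(p,H))-px).ravel(),[.6,-.21,np.pi-.45])
print('holder',r.x,np.abs(r.fun).max(),np.std(r.fun));np.save('hold.npy',r.x)
# case from scene crop
A,P=case_pts();L=np.r_[A,P]
q=np.array([(95,350),(310,248),(42,222),(257,130),(100,243),(238,182)],float)
px2=np.c_[310+(q[:,0]+.5)*.3-.5,140+(q[:,1]+.5)*.3-.5]
rc=least_squares(lambda p:(proj(s,T(p,L))-px2).ravel(),[.52,.18,np.pi+.3],loss='soft_l1')
print('case',rc.x,rc.fun.reshape(-1,2).round(1));np.save('case.npy',rc.x)
# floor depth check
for f,n in((s,'scene'),(g,'top')):
    C=cloud(f).reshape(-1,3);Lc=(C-[rc.x[0],rc.x[1],0])@rz(rc.x[2]);d=Lc-O;u=d@U;nn=d@N
    m=(u>.02)&(u<.07)&(abs(d[:,1])<.08)&(abs(nn)<.02);print(n,m.sum(),np.nanmean(nn[m]))
    # cover: points above hinge
    m=(d[:,2]>.11)&(abs(d[:,1])<.1)&(abs(d[:,0]-.087)<.12)&(d[:,2]<.25);
    print('cover cloud',m.sum(),[ (z,np.percentile(Lc[m&(abs(Lc[:,2]-z)<.006),0],[5,50,95]).round(3)) for z in(.13,.16,.19,.205) if (m&(abs(Lc[:,2]-z)<.006)).sum()>5])
def ov(f,th,b,k):
    x0,x1,y0,y1=b;im=cv2.resize(f['pixels'][y0:y1,x0:x1],None,fx=k,fy=k,interpolation=2)
    def dot(W,c):
        for a in proj(f,W): cv2.circle(im,tuple(int(v) for v in((a[0]-x0+.5)*k,(a[1]-y0+.5)*k)),2,c,-1)
    dot(T(rc.x,A),(0,255,0));dot(T(rc.x,P),(0,0,255));dot(T(rc.x,cov(th,COV)),(0,255,255));dot(T(r.x,H),(255,0,255))
    return im
a=ov(s,2.18,(310,430,140,260),4);b=ov(g,2.18,(130,250,170,260),2.6)
b2=ov(g,2.18,(300,390,150,220),3.4)
o=np.zeros((480,800,3),np.uint8);o[:480,:480]=a;o[:b.shape[0],480:480+b.shape[1]]=b[:,:320];o[240:240+b2.shape[0],485:485+b2.shape[1]]=b2[:240,:315];cv2.imwrite('pics/o1.png',o)
E
```

```text
holder [ 0.59734687 -0.21117047  5.80840467] 26.78128009375544 14.554347133346921
case [0.52447986 0.19177611 3.44431383] [[ 0.6  0.1]
 [-0.   1.1]
 [-0.3 -0.3]
 [-0.2 -0.6]
 [-0.2  0.1]
 [ 0.2 -0.1]]
scene 909 0.0007759315077251938
cover cloud 1259 [(0.13, array([0.067, 0.071, 0.073])), (0.205, array([0.032, 0.048, 0.068]))]
top 879 0.0010605934796569065
cover cloud 2113 [(0.13, array([0.073, 0.074, 0.075])), (0.16, array([0.072, 0.072, 0.074])), (0.19, array([0.07 , 0.071, 0.072])), (0.205, array([0.034, 0.054, 0.07 ]))]
```

View pics/o1.png

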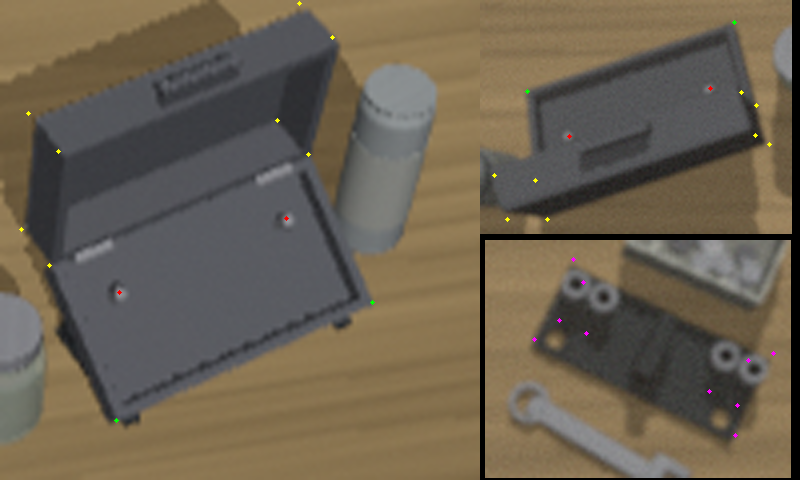

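The case fit is sub-pixel in both views, with green corners and red pin tips on the mark. The cover is slightly below upright. The holder fit took the wrong half turn, so I'll redo it with the y signs flipped and work out the first move.

```bash
cat >> h.py <<'E'
from scipy.spatial.transform import Rotation as R
def cmd(target_tcp,yawdir=None,o=None):
    "shift in tool axes (mm) to target TCP; spin so tool y lies along world angle yawdir (mod pi)"
    o=o or get_obs();M=R.from_rotvec(o['eef_rot']).as_matrix()
    d=M.T@(np.array(target_tcp)-o['eef_pos'])*1e3;sp=None
    if yawdir is not None:
        w=M.T@np.array([np.cos(yawdir),np.sin(yawdir),0]);sp=np.arctan2(-w[0],w[1]);sp=(sp+np.pi/2)%np.pi-np.pi/2
    return d.round(1),sp
E
python3 - <<'E'
from h import *
g=load('top');s=load('scene')
q=np.array([(122,143),(149,156),(269,213),(297,226),(102,201),(263,275),(118,125),(80,207),(275,300),(312,215)],float)
px=np.c_[290+(q[:,0]+.5)*.3-.5,120+(q[:,1]+.5)*.3-.5]
H=np.array([(-18,-74,30),(-18,-51,30),(-18,51,30),(-18,74,30),(22,-70,6),(22,70,6),(-35,-85,6),(35,-85,6),(35,85,6),(-35,85,6)])/1e3
r=least_squares(lambda p:(proj(g,T(p,H))-px).ravel(),[.6,-.21,np.pi-.45]);h=r.x
print('holder',h,np.abs(r.fun).max());np.save('hold.npy',h)
c=np.load('case.npy');print('case yaw-pi',c[2]-np.pi,'holder',h[2]-np.pi)
# cover angle: depth points on roof from top + corner pixels of scene overlay
px2=np.array([(310+37/4-.5,140+118/4-.5),(310+308/4-.5,140+12/4-.5),(310+338/4-.5,140+45/4-.5)])
L=np.array([[-.116,.108,.038],[-.116,-.108,.038],[-.116,-.108,0]])
rr=least_squares(lambda t:(proj(s,T(c,cov(t[0],L)))-px2).ravel(),[2.1]);print('theta',rr.x,rr.fun.round(1))
o=get_obs();M=R.from_rotvec(o['eef_rot']).as_matrix();print(M.round(3))
Gp=T(h,[[.008,0,.025]])[0];print('grasp tcp',Gp,cmd(Gp,h[2]+np.pi/2,o))
pl=T(c,uyn([.058+.008],[0],[.03]))[0];print('place grasp pt',pl)
for n,p in (('can',(460,341)),('jar',(566,31))): print(n,(np.array([p[0]/1e3-c[0],p[1]/1e3-c[1],0])@rz(c[2])).round(3))
E
```

```text
holder [ 0.59170069 -0.20836104  2.67105285] 0.8261077415537272
case yaw-pi 0.3027211715453628 holder -0.47053979920821076
theta [2.10520316] [-0.4  0.4 -0.  -0.9  0.6  0.1]
[[ 0.976  0.22  -0.   ]
 [ 0.22  -0.976  0.001]
 [ 0.    -0.001 -1.   ]]
grasp tcp [ 0.5845701 -0.2047341  0.025    ] (array([ 525.2, -295.9,  211.4]), np.float64(0.6923433085691335))
place grasp pt [0.53511642 0.19509813 0.07443061]
can [ 0.017 -0.162  0.   ]
jar [0.008 0.166 0.   ]
```

send_rows --pt "0 263 -148 40 0.35" --pt "0 525 -296 60 0.69" --pt "0 525 -296 80 0.69" --pt "0 525 -296 110 0.69" --pt "0 525 -296 110 0.69" --pt "0 525 -296 110 0.69" --pt "0 525 -296 110 0.69" --pt "0 525 -296 110 0.69" --pt "0 525 -296 110 0.69" --pt "0 525 -296 110 0.69" --force 4

```text
t: 1.1
eef_pos: [0.4984, -0.2828, 0.1498]
eef_rot: [-3.056, 0.729, 0.001]
ft_force: [0.3, -0.2, 0.0]
gripper_width: 0.0438
grasp_force: 0.0
```

send_rows --pt "0 0 0 0 0" --pt "0 0 0 0 0"

```text
t: 1.3
eef_pos: [0.4975, -0.2834, 0.1498]
eef_rot: [-3.057, 0.724, 0.002]
ft_force: [-0.6, -0.5, -0.4]
gripper_width: 0.044
grasp_force: 0.0
```

Run:
```python
from h import *
o=get_obs();print(o['t'],o['eef_pos'],o['q'].round(2),o['gripper_width'])
h=np.load('hold.npy');print(cmd(T(h,[[.008,0,.025]])[0],h[2]+np.pi/2,o))
print(R.from_rotvec(o['eef_rot']).as_matrix().round(2))
```

```text
1.3 [ 0.49747471 -0.28337487  0.14978277] [-0.54  0.46  1.81 -0.    0.87  1.5 ] 0.04404134863591047
(array([  42.7, -109.4,  124.7]), np.float64(0.005163146487661807))
[[ 0.89 -0.45 -0.  ]
 [-0.45 -0.89  0.  ]
 [-0.    0.   -1.  ]]
```

send_rows --pt "0 14 -36 0 0" --pt "0 29 -73 10 0" --pt "0 43 -109 20 0.005" --pt "0 43 -109 20 0.005" --pt "0 43 -109 20 0.005" --pt "0 43 -109 20 0.005"

```text
t: 1.9
eef_pos: [0.5836, -0.208, 0.1307]
eef_rot: [3.053, -0.739, -0.001]
ft_force: [-0.1, -0.4, 0.5]
gripper_width: 0.0444
grasp_force: 0.0
```

Run:
```python
from h import *
w=grab('wrist');o=get_obs();h=np.load('hold.npy')
print(o['eef_pos'],cmd(T(h,[[.008,0,.025]])[0],h[2]+np.pi/2,o))
im=w['pixels'].copy()
H=np.array([(-18,-74,30),(-18,-51,30),(-18,51,30),(-18,74,30),(22,-70,6),(22,70,6),(-35,-85,6),(35,-85,6),(35,85,6),(-35,85,6),(25,7,38),(25,-7,38),(-25,7,38),(-25,-7,38)])/1e3
for a in proj(w,T(h,H)): cv2.circle(im,tuple(int(round(v)) for v in a),3,(255,0,255),-1)
cv2.imwrite('pics/w1.png',im)
```

```text
[ 0.58370427 -0.20810406  0.13080634] (array([ -0.8,  -3.4, 105.8]), np.float64(-0.004627785875101598))
```

View pics/w1.png

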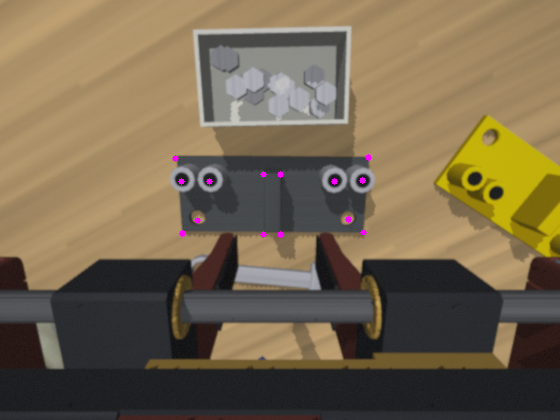

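The projected model points sit on the sockets, holes and rib, so the holder pose is good. The bin is about 30 mm clear. Now descend, grip lightly, and tilt about the socket-side edge.

send_rows --pt "0 -1 -3 30 0" --pt "0 -1 -3 65 0" --pt "0 -1 -3 95 0" --pt "0 -1 -3 106 0" --pt "0 -1 -3 106 0" --pt "-1 -1 -3 106 0" --pt "-1 -1 -3 106 0" --pt "-1 -1 -3 106 0" --pt "-1 -1 -3 106 0" --force 4

```text
t: 2.85
eef_pos: [0.5859, -0.2037, 0.0255]
eef_rot: [3.054, -0.736, 0.003]
ft_force: [-1.1, -2.8, 2.2]
gripper_width: 0.015
grasp_force: 1.5
```

Run:
```python
from h import *
o=get_obs();h=np.load('hold.npy')
print(o['eef_pos'],o['gripper_width'],o['grasp_force'],o['ft_force'],cmd(T(h,[[.008,0,.025]])[0],h[2]+np.pi/2,o))
for k in range(1,8):
    f=np.radians(5.1*k);c,s=np.cos(f),np.sin(f);print(round(43*c-30*s-43,1),round(43*s+30*c-30,1))
```

```text
[ 0.58590883 -0.20374627  0.02554024] 0.015026005284756902 1.5199273824691772 [-1.06536161 -2.76813701  2.19736158] (array([-0.7,  1.5,  0.5]), np.float64(-0.0024968228307471474))
-2.8 3.7
-6.0 7.1
-9.4 10.3
-13.2 13.1
-17.1 15.6
-21.3 17.7
-25.6 19.5
```

send_rows --pt "-1 0 0 0 0" --pt "-1 3 0 -4 0" --pt "-1 6 0 -7 0" --pt "-1 9.5 0 -10 0" --pt "-1 13 0 -13 0" --pt "-1 17 0 -15.5 0" --pt "-1 21 0 -18 0" --pt "-1 25.5 0 -19.5 0" --pt "-1 25.5 0 -19.5 0"

```text
t: 3.75
eef_pos: [0.6087, -0.2154, 0.0442]
eef_rot: [3.054, -0.736, 0.001]
ft_force: [0.0, 0.1, -1.7]
gripper_width: 0.0139
grasp_force: 4.0
```

Run:
```python
from h import *
o=get_obs();print(o['eef_pos'],o['gripper_width'],o['grasp_force'],o['ft_force'])
w=grab('wrist');s=grab('scene')
a=cv2.resize(w['pixels'],(440,330));b=cv2.resize(s['pixels'][205:315,170:290],(360,330),interpolation=2)
cv2.imwrite('pics/w2.png',np.hstack([a,b]))
```

```text
[ 0.60869122 -0.21544417  0.04419478] 0.013915408268752542 3.9995527267456055 [ 0.03213028  0.14184308 -1.6953801 ]
```

View pics/w2.png

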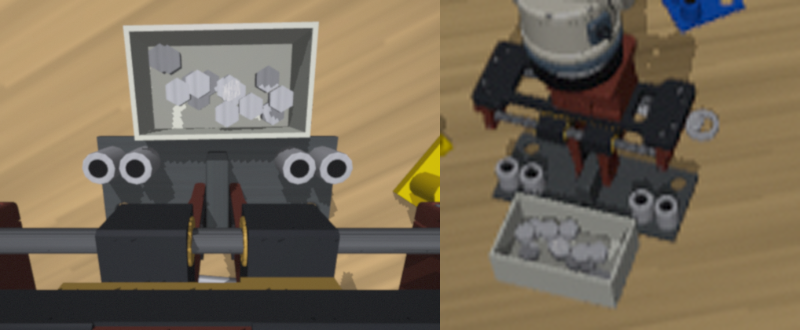

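The holder is gripped and looks tilted, with its socket-side edge still near the bench just clear of the bin. I'll measure the tilt from the wrist depth map, after firming the grip.

send_rows --pt "-1 0 0 0 0" --pt "-1 0 0 0 0" --pt "-1 0 0 0 0" --force 45

```text
t: 4.15
eef_pos: [0.6078, -0.215, 0.0438]
eef_rot: [-3.054, 0.736, 0.0]
ft_force: [0.2, 0.2, -2.2]
gripper_width: 0.0137
grasp_force: 45.0
```

```bash
cat >> h.py <<'E'
def tilt(box,f,o):
    "plane through the plate pixels in box, in gripper-holder axes: x=-tool x, z up, origin grasp point"
    M=R.from_rotvec(o['eef_rot']).as_matrix();C=cloud(f);p=np.concatenate([C[b[2]:b[3],b[0]:b[1]].reshape(-1,3) for b in box]);p=p[np.isfinite(p).all(1)]
    l=(p-o['eef_pos'])@M;l=np.c_[-l[:,0],l[:,1],-l[:,2]-.005]
    for _ in range(3):
        A=np.c_[l[:,0],l[:,1],np.ones(len(l))];k=np.linalg.lstsq(A,l[:,2],rcond=None)[0];e=l[:,2]-A@k;l=l[abs(e)<max(.002,2*e.std())]
    return np.degrees(np.arctan(k[:2])),k[2],e.std(),len(l)
E
python3 - <<'E'
from h import *
w=grab('wrist');o=get_obs();print(o['grasp_force'],o['ft_force'],o['eef_pos'])
print(tilt([(200,245,190,235),(305,345,190,235)],w,o),tilt([(200,250,182,205),(300,345,182,205)],w,o))
# expected plane at x=0 for phi: plate top (z=6) rel grasp (8,30)
f=np.radians(35);print('expected k2',-.024/np.cos(f))
q=np.array([(98,167),(135,168),(299,166),(336,167)],float)*560/440
M=R.from_rotvec(o['eef_rot']).as_matrix()
S=np.array([(-18,74,30),(-18,51,30),(-18,-51,30),(-18,-74,30)])/1e3
def hp(p,L):
    l=np.asarray(L)-[.008,0,.03];c,s=np.cos(p[0]),np.sin(p[0]);x=l[:,0]*c-l[:,2]*s;z=l[:,0]*s+l[:,2]*c
    return (np.c_[-(x+p[1]),-l[:,1]*np.sign(1)+p[2],-(z+p[3])-.005])@M.T+o['eef_pos']
for sg in(1,-1):
    S2=S*[1,sg,1]
    for ph in(30,35,40):
        r=least_squares(lambda v:(proj(w,hp([np.radians(ph),v[0],v[1],v[2]],S2))-q).ravel(),[0,0,0]);print(sg,ph,(r.x*1e3).round(1),r.cost)
E
```

```text
44.99892175197601 [ 0.00998767  0.3139     -3.50677734] [ 0.60791667 -0.21504562  0.04386777]
(array([ 0.99068665, -0.03458079]), np.float64(-0.024655797396364237), np.float64(0.0006060614810454316), 3746) (array([ 0.52973755, -0.06801818]), np.float64(-0.024938996838039657), np.float64(0.0006271232400286187), 2147)
expected k2 -0.029298590130274946
1 30 [-4.5  0.2 11.6] 1.64394014251894
1 35 [-5.7  0.2 13.5] 1.643940142518798
1 40 [-7.1  0.2 15.3] 1.6439401425190816
-1 30 [ 1.14634748e+09  2.68515500e+05 -4.17282743e+09] 33831.8701541019
-1 35 [ 4.90439296e+08  1.10454500e+05 -1.78525149e+09] 33831.873299960585
-1 40 [ 2.48284862e+09  7.26363400e+05 -9.03783440e+09] 33831.868849506245
```

The tilt is only about 1°: the pads held the plate flat instead of letting it swing. New plan:
1. Set the holder back and regrip on the socket side of the rib, which gives a longer lever and more clearance to the cover.
2. Tilt it by lightly pressing its hole-side edge on the case's low front rim.

send_rows --pt "-1 -12 0 0 0" --pt "-1 -25.5 0 0 0" --pt "-1 -25.5 0 12 0" --pt "-1 -25.5 0 19.5 0" --pt "-1 -25.5 0 19.5 0" --pt "0 -25.5 0 19.5 0" --pt "0 -25.5 0 19.5 0" --pt "0 -9.5 0 19.5 0" --pt "0 -9.5 0 19.5 0" --pt "-1 -9.5 0 19.5 0"

```text
t: 5.2
eef_pos: [0.5995, -0.2108, 0.0241]
eef_rot: [-3.054, 0.737, 0.0]
ft_force: [0.1, 0.2, -0.5]
gripper_width: 0.0385
grasp_force: 0.0
```

send_rows --pt "-1 0 0 0 0" --pt "-1 0 0 0 0" --pt "-1 0 0 0 0" --pt "-1 0 0 -30 0" --pt "-1 0 0 -70 0" --pt "-1 0 0 -110 0" --pt "-1 0 0 -110 0" --force 15

```text
t: 5.9
eef_pos: [0.6026, -0.2118, 0.1398]
eef_rot: [3.053, -0.736, 0.014]
ft_force: [1.1, -1.0, -2.3]
gripper_width: 0.0139
grasp_force: 15.0
```

```bash
cat >> h.py <<'E'
def goto(cx,cz,o,cy=0):
    "tool shift to put the grasp point at case axes (cx,cy,cz), tool y along case y"
    c=np.load('case.npy');p=T(c,[[cx,cy,cz-.005]])[0];return p,cmd(p,c[2]+np.pi/2,o)
E
python3 - <<'E'
from h import *
w=grab('wrist','w3.png');o=get_obs();print(o['t'],o['eef_pos'],o['grasp_force'],o['gripper_width'],o['ft_force'],o['q'].round(2))
C=cloud(w);print(tilt([(200,245,190,225),(305,345,190,225)],w,o))
# waypoint: grasp (holder x -8,z 30), +x edge 6 mm past ridge corner(-49.5,28)
for n,a in (('above',(-.0435-.043,.17)),('touch',(-.0435-.043,.028+.03+.004))): print(n,goto(*a,o))
E
```

```text
5.95 [ 0.60101245 -0.21129705  0.1370193 ] 14.999801963567734 0.014031676895718138 [-0.19776233 -0.27919516 -3.69218967] [-0.36  0.56  1.67 -0.    0.91  1.69]
(array([-80.45416153,   0.55043511]), np.float64(-0.16718004880503134), np.float64(0.027690825182292815), 2963)
above (array([0.6070466 , 0.21756339, 0.165     ]), (array([-189.9, -384.5,  -28.7]), np.float64(-0.7759040721489799)))
touch (array([0.6070466 , 0.21756339, 0.057     ]), (array([-190.5, -384.4,   79.3]), np.float64(-0.7759040721489799)))
```

```bash
cat >> h.py <<'E'
def local(f,o):
    M=R.from_rotvec(o['eef_rot']).as_matrix();l=(cloud(f)-o['eef_pos'])@M
    return np.stack([-l[...,0],-l[...,1],-l[...,2]-.005],-1)
E
python3 - <<'E'
from h import *
w=load('wrist');o=get_obs();l=local(w,o)
dk=w['pixels'].max(-1)<110
m=(abs(l[...,2]+.022)<.014)&(abs(l[...,1])<.1)&(l[...,0]<-.0)&(l[...,0]>-.06)
p=l[m&(l[...,2]<-.015)];print(len(p),np.percentile(p,[1,99],axis=0).round(4))
for y in(-.03,-.02,.02,.03):
    q=p[abs(p[:,1]-y)<.004];k=np.polyfit(q[:,0],q[:,2],1);print(y,q[:,0].min().round(4),np.degrees(np.arctan(k[0])),k[1])
t=l[(abs(l[...,2])<.006)&(abs(l[...,1])>.035)&(abs(l[...,1])<.095)&(l[...,0]<.0)&(l[...,0]>-.06)]
print('sock',len(t),t.min(0),t.max(0),np.median(t,0))
E
```

```text
9502 [[-0.0293 -0.0824 -0.0272]
 [-0.0005  0.0822 -0.0157]]
-0.03 -0.0295 1.2534127487412636 -0.02158726743559571
-0.02 -0.0295 0.8693978622361628 -0.021706047240653156
0.02 -0.0295 1.5677850016647266 -0.021486082000912468
0.03 -0.0295 1.1123952271211297 -0.021602927401602297
sock 5828 [-0.0229194  -0.08456799 -0.00599626] [-0.00198958  0.08412523  0.00479706] [-0.01374375  0.04038321  0.00216234]
```

send_rows --pt "-1 -10 -20 -30 0" --pt "-1 -30 -60 -30 -0.1" --pt "-1 -52 -105 -30 -0.22" --pt "-1 -74 -150 -30 -0.34" --pt "-1 -96 -195 -30 -0.46" --pt "-1 -118 -240 -30 -0.58" --pt "-1 -140 -285 -30 -0.7" --pt "-1 -162 -330 -30 -0.776" --pt "-1 -180 -365 -30 -0.776" --pt "-1 -190 -385 -30 -0.776" --force 15

```text
t: 6.95
eef_pos: [0.6041, 0.2215, 0.1619]
eef_rot: [3.105, 0.478, -0.005]
ft_force: [1.2, -0.2, -3.0]
gripper_width: 0.014
grasp_force: 15.0
```

send_rows --pt "-1 0 0 0 0" --pt "-1 0 0 0 0"

```text
t: 7.15
eef_pos: [0.6045, 0.2183, 0.1623]
eef_rot: [3.104, 0.476, -0.006]
ft_force: [-1.1, -0.3, -3.2]
gripper_width: 0.0142
grasp_force: 15.0
```

Run:
```python
from h import *
w=grab('wrist','w4.png');o=get_obs();print(o['t'],o['eef_pos'],o['q'].round(2))
print('pre-touch',goto(-.0845,.0556+.003,o))
c=np.load('case.npy');im=w['pixels'].copy();A,P=case_pts()
for W,k in((T(c,A),(0,255,0)),(T(c,P),(0,0,255)),(T(c,cov(2.105,COV)),(0,255,255))):
    for a in proj(w,W):
        if 0<a[0]<560 and 0<a[1]<420: cv2.circle(im,tuple(int(round(v)) for v in a),3,k,-1)
cv2.imwrite('pics/w4.png',im)
```

```text
7.2 [0.60477868 0.21762216 0.16269297] [ 0.33  0.54  1.64 -0.    0.97  1.6 ]
pre-touch (array([0.60513755, 0.21696715, 0.0536    ]), (array([  0.5,   0.7, 109.1]), np.float64(0.00019174040271030535)))
```

View pics/w4.png

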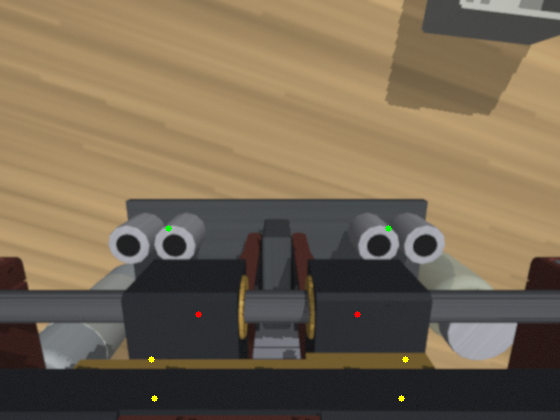

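The holder hides the case from the wrist camera. It is centred between the can (lower left) and jar (lower right), so go down to just above the rim.

send_rows --pt "-1 0 0 35 0" --pt "-1 0 0 70 0" --pt "-1 0.5 0.5 95 0" --pt "-1 0.5 0.5 108 0" --pt "-1 0.5 0.5 108 0" --force 15

```text
t: 7.7
eef_pos: [0.6058, 0.2167, 0.0547]
eef_rot: [3.105, 0.471, -0.005]
ft_force: [0.1, -0.2, -1.2]
gripper_width: 0.0138
grasp_force: 15.0
```

Run:
```python
from h import *
o=get_obs();print(o['eef_pos'],o['ft_force'],goto(-.0845,.0556,o))
for d in(0,5,10,15,20,22):
    f=np.radians(d);c,s=np.cos(f),np.sin(f);x,z=-35,27.6;print(d,-round(x*c-z*s-x,1),-round(x*s+z*c-z,1))
```

```text
[0.60575792 0.21665629 0.05466509] [ 0.07731022 -0.23544486 -1.19918081] (array([0.60513755, 0.21696715, 0.0506    ]), (array([-0.5, -0.5,  4.1]), np.float64(-0.001455432382632349)))
0 -0.0 -0.0
5 2.3 3.2
10 4.3 6.5
15 6.0 10.0
20 7.3 13.6
22 7.8 15.1
```

send_rows --pt "-1 0 0 0 0" --pt "-1 0 0 2 0" --pt "-1 2 0 5 0" --pt "-1 4 0 8 0" --pt "-1 6 0 12 0" --pt "-1 7.5 0 15.5 0" --pt "-1 8 0 17 0" --pt "-1 8 0 17 0" --force 6

```text
t: 8.5
eef_pos: [0.6144, 0.2207, 0.0392]
eef_rot: [-3.106, -0.474, -0.0]
ft_force: [1.6, 0.8, -1.2]
gripper_width: 0.0141
grasp_force: 6.0
```

Run:
```python
from h import *
w=grab('wrist','w5.png');o=get_obs();print(o['eef_pos'],o['ft_force'],o['grasp_force']);l=local(w,o)
m=(l[...,2]<-.01)&(l[...,2]>-.06)&(abs(l[...,1])<.034)&(abs(l[...,1])>.017)&(l[...,0]<-.0)&(l[...,0]>-.06)
p=l[m];k=np.polyfit(p[:,0],p[:,2],1)
for _ in range(4):
    e=p[:,2]-np.polyval(k,p[:,0]);p=p[abs(e)<max(.0015,1.5*e.std())];k=np.polyfit(p[:,0],p[:,2],1)
print(len(p),np.degrees(np.arctan(k[0])),k[1],p[:,0].min(),e.std())
```

```text
[0.61420484 0.22064982 0.03922095] [ 0.75745473  0.4018861  -2.01937462] 5.999553054571152
3070 19.83953525255081 -0.026499593205970333 -0.05978913933669467 0.0014890680962705662
```

```bash
cat >> h.py <<'E'
def prof(w,o):
    l=local(w,o);m=(abs(l[...,1])<.034)&(abs(l[...,1])>.017)&(l[...,2]<.0)&(l[...,0]<.02)&(l[...,0]>-.06);p=l[m]
    return [(a,*(np.percentile(p[abs(p[:,0]*1e3-a)<1,2],[10,50,90])*1e3).round(1)) for a in range(-48,4,4) if (abs(p[:,0]*1e3-a)<1).sum()>8]
E
python3 - <<'E'
from h import *
for r in prof(load('wrist'),get_obs()): print(*r)
E
```

```text
-48 -44.9 -44.2 -43.3
-44 -45.1 -44.2 -43.5
-40 -45.0 -44.1 -43.2
-36 -45.1 -44.2 -43.5
-32 -45.0 -44.1 -43.5
-28 -45.0 -44.1 -43.5
-24 -45.0 -44.2 -43.3
-20 -44.9 -44.1 -43.0
-16 -44.2 -32.5 -31.4
-12 -31.7 -30.8 -29.9
-8 -30.2 -29.3 -28.4
-4 -28.7 -27.8 -26.8
0 -27.2 -26.3 -25.4
```

The profile shows the plate tilted about 20.6°, gripped at holder x −7 mm, z 30.7 mm. A 14° mismatch to the slope still fits the pins (10.8 mm needed in a 14 mm hole). Firm the grip, lift, and line up above the pins.

send_rows --pt "-1 0 0 0 0" --pt "-1 0 0 0 0" --pt "-1 0 0 -30 0" --pt "-1 0 0 -65 0" --pt "-1 -20 0 -85 0" --pt "-1 -45 0 -85 0" --pt "-1 -52 0 -85 0" --pt "-1 -52 0 -85 0" --force 25

```text
t: 9.35
eef_pos: [0.5633, 0.2047, 0.1241]
eef_rot: [3.105, 0.474, -0.003]
ft_force: [0.9, 0.2, -2.6]
gripper_width: 0.0142
grasp_force: 25.0
```

Run:
```python
from h import *
w=grab('wrist','w6.png');s=grab('scene');o=get_obs();print(o['t'],o['eef_pos'],o['ft_force'])
for r in prof(w,o): print(*r)
l=local(w,o);t=l[(abs(l[...,1])>.035)&(abs(l[...,1])<.095)&(l[...,0]<.0)&(l[...,0]>-.03)&(l[...,2]>-.05)];print('y ext',t[:,1].min(),t[:,1].max())
for n,a in(('h30',(-.0399,.1033)),('h0',(-.0227,.0787)),('flat',(-.0246,.0659))): print(n,goto(*a,o)[1])
cv2.imwrite('pics/s6.png',cv2.resize(s['pixels'][120:270,290:450],None,fx=4,fy=4,interpolation=2))
```

```text
9.45 [0.56507983 0.20525842 0.1241496 ] [-0.07496288 -0.41284559 -2.08410501]
-48 -129.9 -129.0 -128.4
-44 -130.0 -129.1 -128.0
-40 -130.2 -129.2 -128.2
-36 -130.1 -129.2 -128.2
-32 -129.9 -129.3 -128.3
-28 -130.2 -129.3 -128.3
-24 -130.0 -129.0 -128.1
-20 -130.0 -129.3 -128.4
-16 -129.3 -33.4 -32.3
-12 -128.9 -32.8 -30.9
-8 -102.1 -30.5 -29.3
-4 -105.9 -28.9 -27.7
0 -111.6 -27.4 -26.2
y ext -0.08509243977033831 0.08560129633253606
h30 (array([-2.9,  0.8, 25.8]), np.float64(7.44613707315267e-05))
h0 (array([-20.1,   0.8,  50.4]), np.float64(7.44613707315267e-05))
flat (array([-18.2,   0.8,  63.2]), np.float64(7.44613707315267e-05))
```

View pics/s6.png

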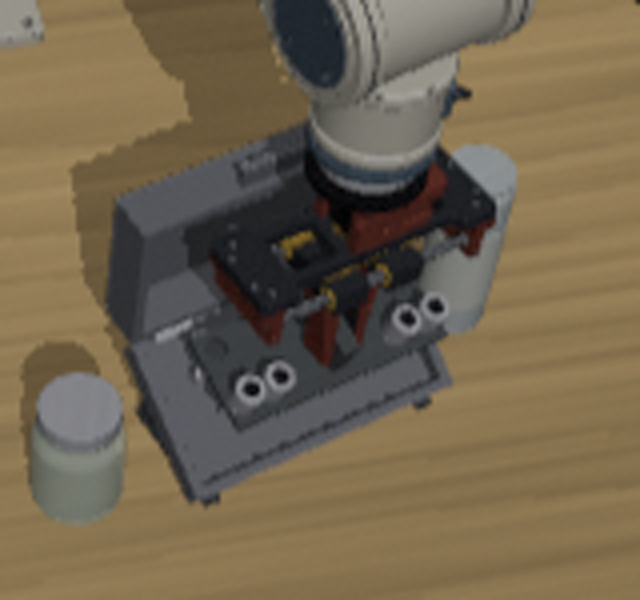

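The scene view shows the tilted holder over the open case, centred in width and clear of the cover, can and jar. Move in along the pin axis.

send_rows --pt "-1 -3 1 13 0" --pt "-1 -3 1 25 0" --pt "-1 -6 1 30 0" --pt "-1 -10 1 35 0" --pt "-1 -13 1 40 0" --pt "-1 -15 1 43 0" --pt "-1 -15 1 43 0" --force 20

```text
t: 10.15
eef_pos: [0.55, 0.1995, 0.0811]
eef_rot: [3.106, 0.474, -0.001]
ft_force: [-0.4, -0.8, -1.8]
gripper_width: 0.0141
grasp_force: 20.0
```

Run:
```python
from h import *
o=get_obs();print(o['t'],o['eef_pos'],o['ft_force'],o['ft_torque'])
for n,a in(('h0',(-.0227,.0787)),('flat',(-.0246,.0659))): print(n,goto(*a,o)[1])
```

```text
10.15 [0.54998658 0.19947819 0.08105221] [-0.37492923 -0.80836776 -1.83061699] [-0.0181922  -0.02304325  0.01111516]
h0 (array([-3.9, -0.3,  7.4]), np.float64(9.612238211165192e-05))
flat (array([-2. , -0.3, 20.2]), np.float64(9.612238211165192e-05))
```

No contact force, although the plate is already about 6 mm below the pin tips, so the pins are in the holes. Continue, then loosen the grip so the floor turns the plate flat.

send_rows --pt "-1 -2 0 3.5 0" --pt "-1 -3.5 0 6.5 0" --pt "-1 -3.5 0 6.5 0" --pt "-1 -3.5 0 8 0" --pt "-1 -3 0 11 0" --pt "-1 -2.5 0 14 0" --pt "-1 -2 0 17 0" --pt "-1 -2 0 19 0" --pt "-1 -2 0 19 0" --force 5

```text
t: 11.05
eef_pos: [0.5484, 0.199, 0.062]
eef_rot: [3.106, 0.474, -0.001]
ft_force: [-0.6, -0.2, -3.0]
gripper_width: 0.0141
grasp_force: 5.0
```

Run:
```python
from h import *
w=grab('wrist');o=get_obs();print(o['t'],o['eef_pos'],o['ft_force'],goto(-.0246,.0659,o)[1])
for r in prof(w,o): print(*r)
```

```text
11.1 [0.54844931 0.19900809 0.06209219] [-0.03828914  0.64258547 -2.04901493] (array([-0.4, -0.2,  1.2]), np.float64(8.29549000607166e-05))
-48 -67.7 -67.1 -66.3
-44 -67.9 -67.1 -66.3
-40 -67.8 -67.0 -66.2
-36 -67.8 -67.0 -66.3
-32 -67.7 -66.6 -43.0
-28 -67.6 -42.1 -40.2
-24 -42.0 -40.6 -39.6
-20 -47.6 -46.2 -45.0
-16 -50.6 -49.6 -48.6
-12 -47.7 -46.9 -46.0
-8 -44.8 -36.5 -35.4
-4 -34.7 -33.5 -32.3
0 -31.8 -30.7 -29.6
```

The plate is now at about 35°, its top 6.4 mm above the case floor line against a 6 mm thickness, so it is essentially home. Release, back off and check.

send_rows --pt "-0.2 0 0 0 0" --pt "-0.2 0 0 0 0" --pt "-0.2 0 0 0 0" --pt "-0.2 2 0 -20 0" --pt "-0.2 5 0 -55 0" --pt "-0.2 25 0 -90 0" --pt "-0.2 60 0 -125 0" --pt "-0.2 90 0 -140 0" --pt "-0.2 90 0 -140 0" --pt "-0.2 90 0 -140 0" --force 5

```text
t: 12.1
eef_pos: [0.6343, 0.2257, 0.2023]
eef_rot: [3.106, 0.474, -0.0]
ft_force: [-0.1, -0.1, -0.1]
gripper_width: 0.035
grasp_force: 0.0
```

Run:
```python
from h import *
w=grab('wrist');s=grab('scene');o=get_obs();print(o['t'],o['eef_pos'],o['ft_force'])
c=np.load('case.npy')
for n,f in(('wrist',w),('scene',s)):
    C=cloud(f).reshape(-1,3);d=(C-[c[0],c[1],0])@rz(c[2])-O;u=d@U;nn=d@N;y=d[:,1]
    for lo,hi in((-.035,-.012),(.012,.035)):
      for ua,ub in((.03,.045),(.05,.06),(.07,.085)):
        m=(u>ua)&(u<ub)&(y>lo)&(y<hi)&(abs(nn)<.025);print(n,lo,ua,m.sum(),np.nanmedian(nn[m]).round(4) if m.any() else '',end=' | ')
    m=(u>.012)&(u<.019)&(abs(y)<.09)&(abs(nn)<.015);print('\nfloor',m.sum(),np.nanmedian(nn[m]))
a=cv2.resize(w['pixels'],(400,300));b=cv2.resize(s['pixels'][140:260,310:430],(400,400),interpolation=2)
im=np.zeros((400,800,3),np.uint8);im[:300,:400]=a;im[:,400:]=b;cv2.imwrite('pics/w7.png',im)
```

```text
12.2 [0.63278633 0.22528561 0.20100776] [ 0.29994    -0.99958586 -0.77302662]
wrist -0.035 0.03 293 0.0064 | wrist -0.035 0.05 12 0.0069 | wrist -0.035 0.07 0  | wrist 0.012 0.03 294 0.0062 | wrist 0.012 0.05 5 0.0071 | wrist 0.012 0.07 0  | 
floor 516 0.0003361388667888865
scene -0.035 0.03 24 0.0067 | scene -0.035 0.05 14 0.0068 | scene -0.035 0.07 28 0.0073 | scene 0.012 0.03 37 0.0063 | scene 0.012 0.05 28 0.0062 | scene 0.012 0.07 40 0.0068 | 
floor 142 0.0007210329763546227
```

View pics/w7.png

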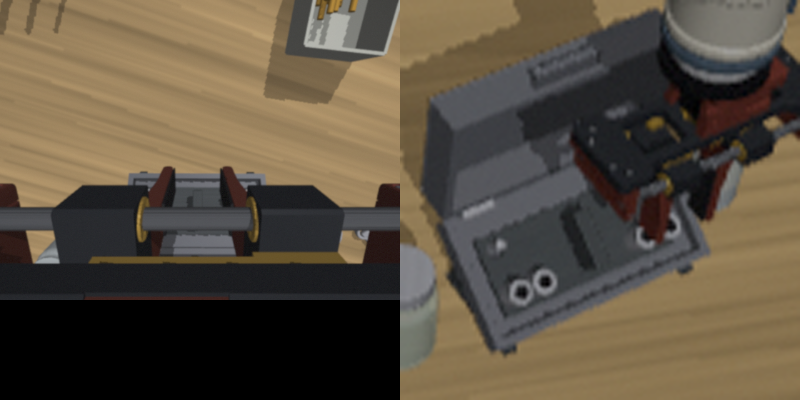

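The scene view shows the holder flat in the case, with the left pin through its hole at crop (497,245). Plate heights of 6.2–7.3 mm over the slope, against a floor reading of 0.3–0.7 mm, confirm it is home. Next, plan the cover push.

```bash
cat >> h.py <<'E'
def push(th,r=.09,off=0):
    "TCP (case x,z) for closed fingertips on the cover's roof"
    p=cov(th,[[-r,0,.038]])[0];ez=np.cos(th)*N+np.sin(th)*U
    C=p+ez*(.01*abs(ez[0])+off);return C[0],C[2]+.014
def rel(pts,o):
    c=np.load('case.npy');M=R.from_rotvec(o['eef_rot']).as_matrix()
    for n,x,z in pts:
        w=T(c,[[x,0,z]])[0];print(n,(x*1e3).__round__(1),round(z*1e3,1),(M.T@(w-o['eef_pos'])*1e3).round(1))
E
python3 - <<'E'
from h import *
o=get_obs();x0,z0=push(2.105,off=.012)
rel([('over',x0+.015,.31),('down',x0+.015,z0),('app',x0,z0)],o)
for th in np.arange(2.1,-.06,-.15): rel([(round(th,2),*push(th))],o)
# verify cover angle now from wrist/scene
s=load('scene');c=np.load('case.npy')
E
```

```text
over 106.9 310.0 [-220.6   -0.3 -108.3]
down 106.9 198.3 [-220.3   -0.3    3.4]
app 91.9 198.3 [-205.3   -0.3    3.3]
2.1 79.5 197.6 [-192.8   -0.3    4. ]
1.95 64.8 202.6 [-178.2   -0.3   -1. ]
1.8 49.3 205.1 [-162.7   -0.3   -3.6]
1.65 33.5 205.2 [-146.9   -0.3   -3.7]
1.5 17.8 202.7 [-131.2   -0.3   -1.3]
1.35 2.6 197.7 [-116.    -0.3    3.7]
1.2 -11.6 190.2 [-101.7   -0.3   11.1]
1.05 -24.5 180.5 [-88.8  -0.3  20.8]
0.9 -35.6 168.8 [-77.6  -0.3  32.4]
0.75 -44.7 155.5 [-68.6  -0.3  45.7]
0.6 -51.4 141.1 [-61.8  -0.3  60.1]
0.45 -56.2 128.7 [-57.   -0.3  72.5]
0.3 -59.3 115.6 [-53.8  -0.3  85.6]
0.15 -60.5 102.0 [-52.6  -0.3  99.2]
0.0 -59.8 88.2 [-53.2  -0.3 113. ]
```

send_rows --pt "-1 0 0 -40 0" --pt "-1 0 0 -80 0" --pt "-1 0 0 -110 0" --pt "-1 -45 0 -110 0" --pt "-1 -90 0 -110 0" --pt "-1 -135 0 -110 0" --pt "-1 -180 0 -110 0" --pt "-1 -221 0 -110 0" --pt "-1 -221 0 -110 0" --pt "-1 -221 0 -110 0" --force 20

```text
t: 13.2
eef_pos: [0.4225, 0.1596, 0.3121]
eef_rot: [3.106, 0.474, -0.0]
ft_force: [0.3, -0.3, 0.8]
gripper_width: 0.0007
grasp_force: 0.0
```

send_rows --pt "-1 0 0 40 0" --pt "-1 0 0 80 0" --pt "-1 0 0 111 0" --pt "-1 0 0 111 0" --pt "-1 5 0 111 0" --pt "-1 15 0 111 0" --pt "-1 15 0 111 0"

```text
t: 13.9
eef_pos: [0.4409, 0.1654, 0.2032]
eef_rot: [-3.105, -0.474, -0.007]
ft_force: [0.3, -0.2, 0.7]
gripper_width: 0.0006
grasp_force: 0.0
```

Run:
```python
from h import *
o=get_obs();print(o['t'],o['ft_force'],o['gripper_width'],o['q'].round(2),cmd(o['eef_pos'],np.load('case.npy')[2]+np.pi/2,o))
for th in (2.1,1.95,1.8,1.65,1.5,1.35,1.2): rel([(th,*push(th))],o)
```

```text
13.9 [ 0.32587233 -0.23437884  0.73644878] 0.000598900743455979 [ 0.33  0.24  1.99 -0.    0.9   1.6 ] (array([0., 0., 0.]), np.float64(4.269696494652031e-05))
2.1 79.5 197.6 [ 8.1 -0.2  5.7]
1.95 64.8 202.6 [22.8 -0.2  0.8]
1.8 49.3 205.1 [38.3 -0.2 -1.7]
1.65 33.5 205.2 [54.1 -0.2 -1.7]
1.5 17.8 202.7 [69.8 -0.2  0.8]
1.35 2.6 197.7 [85.  -0.2  5.9]
1.2 -11.6 190.2 [99.2 -0.2 13.5]
```

send_rows --pt "-1 0 0 3 0" --pt "-1 8 0 3 0" --pt "-1 15 0 0 0" --pt "-1 23 0 -2 0" --pt "-1 31 0 -4 0" --pt "-1 38 0 -4.5 0" --pt "-1 46 0 -4.5 0" --pt "-1 54 0 -4 0" --pt "-1 62 0 -3 0" --pt "-1 70 0 -1 0"

```text
t: 14.9
eef_pos: [0.5056, 0.1856, 0.2024]
eef_rot: [-3.106, -0.474, -0.001]
ft_force: [-1.5, -1.2, 0.3]
gripper_width: 0.0005
grasp_force: 0.9
```

```bash
cat >> h.py <<'E'
def theta(f,c):
    "cover angle from depth points above the case (roof outer/inner excluded by fit to roof)"
    C=cloud(f).reshape(-1,3);L=(C-[c[0],c[1],0])@rz(c[2]);H=uyn([.116],[0],[.014])[0];best=[]
    for t in np.arange(-.05,2.4,.01):
        ex=np.cos(t)*U-np.sin(t)*N;ez=np.cos(t)*N+np.sin(t)*U;d=L-H
        x=d@ex;z=d@ez;m=(x<-.01)&(x>-.11)&(abs(L[:,1])<.1)&(abs(L[:,1])>.045)&(abs(z-.038)<.0025);best.append((m.sum(),t))
    return max(best)
E
python3 - <<'E'
from h import *
t=grab('top');o=get_obs();print(o['t'],o['ft_force'],theta(t,np.load('case.npy')))
for th in np.arange(1.65,.4,-.15): rel([(round(th,2),*push(th))],o)
E
```

```text
14.95 [-0.30582783 -0.26010478  0.24103435] (np.int64(574), np.float64(1.5100000000000002))
1.65 33.5 205.2 [-14.8  -0.3  -3. ]
1.5 17.8 202.7 [ 0.9 -0.3 -0.5]
1.35 2.6 197.7 [16.1 -0.3  4.6]
1.2 -11.6 190.2 [30.3 -0.3 12.1]
1.05 -24.5 180.5 [43.2 -0.3 21.8]
0.9 -35.6 168.8 [54.3 -0.3 33.5]
0.75 -44.7 155.5 [63.3 -0.3 46.9]
0.6 -51.4 141.1 [70.1 -0.3 61.2]
0.45 -56.2 128.7 [74.8 -0.3 73.7]
```

The cover angle reads 1.51, tracking the plan with only light force. Continue.

send_rows --pt "-1 8 0 2 0" --pt "-1 16 0 4.5 0" --pt "-1 23 0 8 0" --pt "-1 30 0 12 0" --pt "-1 37 0 17 0" --pt "-1 43 0 22 0" --pt "-1 49 0 27.5 0" --pt "-1 54 0 33.5 0" --pt "-1 59 0 40 0" --pt "-1 63 0 47 0"

```text
t: 15.95
eef_pos: [0.5655, 0.2043, 0.155]
eef_rot: [-3.106, -0.474, -0.001]
ft_force: [-0.6, 0.2, 1.1]
gripper_width: 0.0007
grasp_force: 0.6
```

Run:
```python
from h import *
t=grab('top');o=get_obs();print(o['t'],o['ft_force'],theta(t,np.load('case.npy')))
for th in np.arange(.75,-.06,-.15): rel([(round(th,2),*push(th))],o)
```

```text
16.0 [-0.1883184  -0.05580752 -0.23147308] (np.int64(648), np.float64(0.7500000000000001))
0.75 -44.7 155.5 [ 1.9 -0.3 -1.6]
0.6 -51.4 141.1 [ 8.6 -0.3 12.8]
0.45 -56.2 128.7 [13.4 -0.3 25.2]
0.3 -59.3 115.6 [16.4 -0.3 38.3]
0.15 -60.5 102.0 [17.7 -0.3 51.9]
-0.0 -59.8 88.2 [17.  -0.3 65.7]
```

send_rows --pt "-1 4 0 7 0" --pt "-1 8 0 14 0" --pt "-1 11 0 20 0" --pt "-1 13.5 0 26 0" --pt "-1 15 0 32 0" --pt "-1 16 0 38 0" --pt "-1 17 0 44 0" --pt "-1 17.5 0 49 0" --pt "-1 17.5 0 53 0" --pt "-1 17.5 0 56 0"

```text
t: 17.0
eef_pos: [0.5814, 0.2093, 0.099]
eef_rot: [3.106, 0.474, -0.0]
ft_force: [-0.5, -0.3, 0.9]
gripper_width: 0.001
grasp_force: 0.3
```

Run:
```python
from h import *
t=grab('top');o=get_obs();print(o['t'],o['ft_force'],theta(t,np.load('case.npy')))
rel([('end',*push(0))],o)
```

```text
17.05 [ 0.5324049  -0.01698953 -0.59160969] (np.int64(505), np.float64(0.11000000000000003))
end -59.8 88.2 [ 0.5 -0.3 10.5]
```

send_rows --pt "-1 0 0 2 0" --pt "-1 0 0 4 0" --pt "-1 0 0 6 0" --pt "-1 0 0 7.5 0" --pt "-1 0 0 9 0" --pt "-1 0 0 10 0" --pt "-1 0 0 10.5 0" --pt "-1 0 0 10.5 0"

```text
t: 17.85
eef_pos: [0.582, 0.2095, 0.0894]
eef_rot: [-3.105, -0.474, -0.002]
ft_force: [0.2, 0.1, 4.6]
gripper_width: 0.0005
grasp_force: 1.7
```

send_rows --pt "-1 0 0 0.5 0" --pt "-1 0 0 1 0" --pt "-1 0 0 1 0"

```text
t: 18.15
eef_pos: [0.5824, 0.2096, 0.0889]
eef_rot: [-3.105, -0.474, -0.003]
ft_force: [-0.9, 0.1, 7.1]
gripper_width: 0.0007
grasp_force: 3.1
```

send_rows --pt "-1 0 0 0.7 0" --pt "-1 0 0 1.4 0" --pt "-1 0 0 2 0" --pt "-1 0 0 2 0" --pt "-1 0 0 2 0"

```text
t: 18.65
eef_pos: [0.5834, 0.2099, 0.0879]
eef_rot: [-3.105, -0.474, -0.007]
ft_force: [0.0, -0.2, 12.9]
gripper_width: 0.0003
grasp_force: 5.3
```

Run:
```python
from h import *
t=grab('top');o=get_obs();print(o['t'],o['ft_force'],o['eef_pos'],theta(t,np.load('case.npy')));rel([('end',*push(0))],o)
```

```text
18.7 [-0.14741951 -0.38611801 11.91408623] [0.58345787 0.2098947  0.08791293] (np.int64(483), np.float64(0.010000000000000009))
end -59.8 88.2 [-1.9 -0.3 -0.3]
```

The force rises with no further rotation (the tip only slides along the roof), so the cover is on its stop. Lift off and check.

send_rows --pt "-1 0 0 -20 0" --pt "-1 0 0 -60 0" --pt "-1 0 0 -100 0" --pt "-1 0 0 -140 0" --pt "-1 40 0 -160 0" --pt "-1 80 0 -180 0" --pt "-1 120 0 -180 0" --pt "-1 150 0 -180 0" --pt "-1 150 0 -180 0" --pt "-1 150 0 -180 0"

```text
t: 19.7
eef_pos: [0.7241, 0.2538, 0.2645]
eef_rot: [3.105, 0.474, -0.004]
ft_force: [-0.5, 0.4, -0.6]
gripper_width: 0.0005
grasp_force: 0.0
```

Run:
```python
from h import *
c=np.load('case.npy')
t=grab('top');s=grab('scene');print(get_obs()['t'])
for n,f in(('top',t),('scene',s)):
    C=cloud(f).reshape(-1,3);d=(C-[c[0],c[1],0])@rz(c[2])-O;u=d@U;nn=d@N;m=(u>.006)&(u<.11)&(abs(d[:,1])<.1)&(abs(nn-.052)<.015)
    A=np.c_[u[m],d[m,1],np.ones(m.sum())];k=np.linalg.lstsq(A,nn[m],rcond=None)[0];print(n,m.sum(),k,'n at u=.006',k[2]+.006*k[0],'u=.11',k[2]+.11*k[0])
A,P=case_pts();b=(310,430,140,260)
im=cv2.resize(s['pixels'][140:260,310:430],None,fx=4,fy=4,interpolation=2)
for W,col in((T(c,cov(0,COV)),(0,255,255)),):
    for a in proj(s,W): cv2.circle(im,(int((a[0]-310+.5)*4),int((a[1]-140+.5)*4)),2,col,-1)
im2=cv2.resize(t['pixels'][110:270,90:410],(320,160));o=np.zeros((480,800,3),np.uint8);o[:,:480]=im;o[:160,480:]=im2;cv2.imwrite('pics/f.png',o)
```

```text
19.8
top 2051 [-0.00100615 -0.00334995  0.05313185] n at u=.006 0.05312581469314845 u=.11 0.053021174736202915
scene 2323 [ 0.00122341 -0.00214155  0.05269238] n at u=.006 0.052699724241291504 u=.11 0.05282695855088888
```

View pics/f.png

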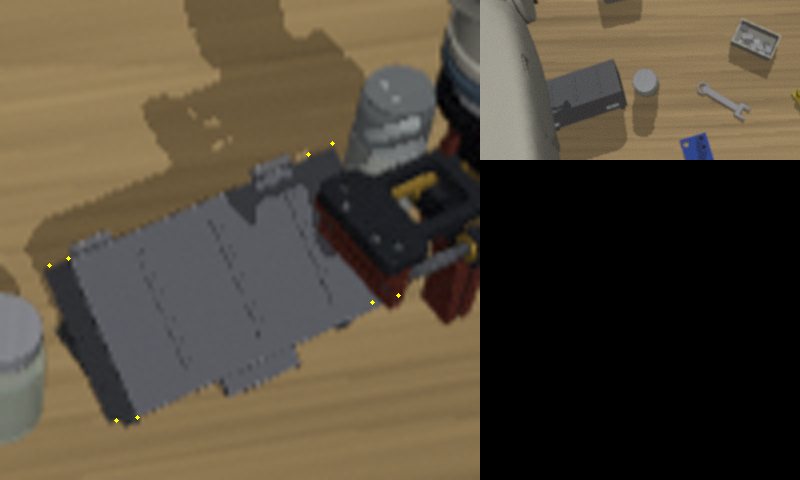

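The roof is parallel to the slope within about 0.001 rad at n ≈ 52–53 mm, and the yellow shut-cover model corners lie on the cover. The can, jar, bin and wrench are in place and the robot is clear.

```bash
python3 -c "
from rig import sign_off
print(sign_off())"
```

```text
the job is handed in; nothing more can be done
None
```

I hung the socket holder fully home on both pins and let it go, then shut the cover gently rim to rim; the can, jar, bin and wrench stayed put, and I handed the job in at about 20 s (the verdict was not shown).

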